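# Roll a shaft blank onto the V-blocks for a run-out check

### The arm

A 6-joint arm with a two-finger parallel gripper is mounted at the origin on the work surface. World frame = base frame: x ahead of the robot, y to its left, z up, the work surface at z = 0. Lengths are in m, angles in rad, forces in N, time in s.
With the tool pointing down it reaches from about 0.275 to 0.725 m from the base axis. Payload 15.9 kg.
Tool frame: the origin (TCP) lies at the very end of the fingers, on their centre line; the grasp point (between the pads) lies 19 mm behind it; x points along the fingers, z is the direction in which the jaws open and shut, and the axes are right-handed (so a half turn about x gives the same grasp; the last joint's range is limited). The gripper opens to 85 mm and grips with 20 to 120 N. Pads are 22 mm wide; open, the fingers measure 114 mm over their backs; the gripper's body (76 mm by 85 mm) begins 54 mm behind the grasp point. The pads swing forward as they close: fully open they stand 13 mm farther back than shut.
Start: joints at [1.18, 0.213, -0.034, 1.323, 0, 1.571], TCP at [0.19, 0.462, 0.231] pointing down, gripper open.
Joint ranges: [-2.98, 2.98], [-0.74, 1.72], [-1.14, 1.35], [-2.1, 2.04], [-1.57, 1.44], [-3.14, 3.14]. Speed limits (rad/s): [1.89, 1.89, 2.39, 2.57, 3.14, 3.14].

### API

Orientations are given as a unit quaternion [w, x, y, z].
In Python, from workcell import arm gives the robot as it stands.
- The arm moves only by the tool step_arm, never from a script. Its argument "motion" is a list of rows, each a list of 3 entries, a list of its own where there are three numbers: the opening, from -1 (shut) to 1 (fully open), then the shift along the tool's x, y, z in mm, then the turn about the tool's x in degrees. A call has 1 to 5 rows; each row is the pose to reach, as a shift and turn from the pose commanded when the call began, along the tool's axes at that moment; what a row does not reach only later rows make up. A row lasts 1/8 s, in which the tool goes at most 62.5 mm and 10.7 degrees, less where a joint would pass 70% of its speed; a pose out of reach is approached as far as the arm can. A call with a gripper value outside its range is refused whole. The fingers move at their own pace and stop on an object; "newtons" is the grip in N (left out, the last holds). Time passes only in rows, so rows that repeat a pose let the fingers close. It gives the time, the measured TCP pose, the force and the opening at its end, in the units of the state.
- arm.read_state(): the state, without advancing time (a new reading comes with each control period).
- arm.read_camera(name): name is "scene" or "side" or "wrist"; returns the picture (420x560x3 uint8, red, green, blue); there is no depth.
- arm.calibration(name): a dict with "fx", "fy", "cx", "cy" (pixels), "rvec" (rotation vector, rad) and "tvec" (3), from world to camera coordinates, as OpenCV has them. Camera axes: x right, y down, z forward; pixel columns grow to the right and rows downward; lengths in m; the calibration is good to about 2 mm. A picture is of the moment at which its call begins: read the wrist's pose just before it. calibration takes no time and is no camera call; for the wrist camera it gives the pose at the moment of the call.
- arm.job_done(): hands the job in, once; it reports no verdict.
The state is a dict: "clock": time; "joint_positions": joint angles; "joint_velocities": joint speeds; "joint_torque": joint torques, N m; "tcp_pos": TCP position; "orientation": TCP orientation; "wrist_force": force on the tool from outside, world axes, zero at the start; "moment": the same for the moment, N m; "width": finger opening in m.
Only numpy, scipy, OpenCV 4.12 (cv2) and the standard library are available. Lean on these libraries where they do the work, as an engineer would, in place of code of your own. Each camera call takes 0.05 s, during which the arm holds its last target. There are 200 camera calls.

### The job

Get the steel shaft blank ready for its run-out check: with the fingertips roll it, never gripping or lifting it, across the roll-on table of the stand until it drops into both V-blocks, then push it gently endwise along the Vs until its end is up against the stop block. Leave it lying there at rest, and leave everything else on the stand and the bench where it is.

Things in the scene. Friction and masses are not known exactly. Their poses are not given: they have to be found in the camera images.
- blank: the shaft blank: a plain round solid steel bar, 28 mm diameter, 180 mm long, 0.65 to 0.95 kg, lying on the roll-on table roughly parallel to the V axis. Origin on its axis at mid length; its y axis runs along the bar; x and z turn as it rolls. Rolls easily, runs on about 5 mm when let go at 0.1 m/s. Axis height above the bench: 71 mm on the table, 61 mm seated in the Vs
- stand: the run-out stand, fixed to the bench: a 12 mm base plate (x -200 to +65 mm, y -165 to +165) carrying a roll-on table and two V-blocks. Origin at bench level straight below the middle of the V axis; its y axis is the V axis, z up, +x is the way the blank must roll, from the table into the Vs
- table_mid (a point): middle of the top face of the flat steel roll-on table of the stand, at stand x = -114 mm, 57 mm above the bench; the table spans stand x -198 to -30 mm and y -165 to +165 mm and runs on flush into the V-block tops
- v_left (a point): middle of the mouth of one V-block (stand x = 0, y = +42 mm), at its top, 57 mm above the bench. The block is 60 mm along x, 36 mm along y; its 90-degree V is 32 mm wide at the top (x -16 to +16): a blank whose axis passes x = -16 drops 10 mm into it. Rolled in at 0.3 m/s or more it may jump over
- v_right (a point): middle of the mouth of one V-block (stand x = 0, y = -42 mm), at its top, 57 mm above the bench. The block is 60 mm along x, 36 mm along y; its 90-degree V is 32 mm wide at the top (x -16 to +16): a blank whose axis passes x = -16 drops 10 mm into it. Rolled in at 0.3 m/s or more it may jump over
- stop: the stop block, a plain upright dark steel block fixed on the V axis at either end of the stand (stand y = +127 or -127 mm): 36 mm along x, 24 mm thick along y, top 70 mm above the bench. Origin under its middle, 12 mm above the bench, axes as the stand's. The blank's end touches its inner face when the blank's middle is 102 mm from this origin along y
- jack: a small loose machinist's jack, 30 mm diameter and 22 mm high (top 34 mm above the bench), standing on the base plate at the other end of the V axis from the stop, 127 mm from the middle; the fingertips pass over it when they push the blank's free end. Origin under its middle. Must not be moved
- bush: a loose brass bush, 28 mm diameter, 26 mm high, standing upright on the roll-on table near its +y edge, beyond the blank's end. Origin under its middle. Must not be moved
- pipe: a short piece of steel pipe, 42 mm diameter, 75 mm high, standing on the bench to the robot's left. Origin under its middle. Must not be moved
- indicator: a dial indicator on a magnetic stand, 50 x 60 mm foot, 215 mm high, standing on the bench at the left, its dial on an arm reaching about 120 mm to its own -y, away from the robot. Origin under the middle of the foot. Must not be moved
- caliper: a vernier caliper, 210 mm long, lying flat on the bench on the right. Must not be moved
- chuck_key: a T-shaped lathe chuck key, about 100 x 110 mm, 16 mm high, lying on the bench on the left. Must not be moved
- oil_can: a green oil can, 72 mm diameter, 165 mm high with its spout, standing on the bench on the right. Must not be moved
- spanner: an open-ended spanner, 170 mm long, lying on the bench at the near left. Must not be moved

How it is judged:
On the way, in this order (a step that is already met when the one before it is completed fails the run):
1. the blank has rolled over on the table, at least about half a turn (angle between blank's own z axis and vertical above 2.2 rad and z of blank in the frame of stand above 0.068 m), for 0.03 s.
2. the blank lies in both V-blocks (x of blank in the frame of stand between -0.004 and 0.004 m and z of blank in the frame of stand below 0.0635 m and angle between the y axis of blank and the y axis of stand, either way round below 0.04 rad), for 0.2 s.
At the end, for the whole second after the job is handed in: the blank lies in both V-blocks (its axis within 4 mm of the V axis across, at seated height 58 to 63.5 mm, parallel within 0.04 rad), its end within 2.5 mm of the stop block's face, and it is at rest (all of step 2 and z of blank in the frame of stand above 0.058 m and horizontal distance between blank and stop below 0.1045 m and linear speed of blank below 0.01 m/s); the robot touches nothing.
It fails at once if the blank is lifted off the table or the Vs (height (world z) of blank above 0.08 m).
It fails at once if the blank is rammed against the stop with more than 40 N (contact force between blank and stop above 40 N).
It fails at once if the fingers bear on the blank with more than 38 N (gripped or forced) (contact force between blank and the fingers above 38 N).
It fails at once if another loose thing on the stand or the bench is moved by more than 12 mm (distance of any of jack, bush, pipe, indicator, caliper, chuck_key, oil_can, spanner from where it was at the start of the episode above 0.012 m).
It also fails if it takes over 51 s, if anything falls off the work surface, if the arm or the gripper's body presses on something with over 40 N, if the wrist force passes 120 N, or if a joint passes its speed limit or range.

## Working session

There is one attempt and no reset: what is moved stays moved. The work goes in short steps, Python scripts to look and compute and a tool call to move; the robot and the scene stay as the last step left them, time stands still between calls to the robot, and variables do not carry over. Pictures are saved under pics/ and viewed, about 8 in all and at most 12, crops included, and the job is handed in when it is done.

Besides the shell and the picture viewer there is one more tool, called after "Emit:" as a command line: name --argument value ..., lists and objects as JSON in quotes. step_arm: Moves the arm, as the interface text tells. Its arguments: {"type":"object","properties":{"motion":{"type":"array","items":{"type":"array"}},"newtons":{"type":"number"}},"required":["motion"]}

```bash
mkdir -p pics; cat > h.py <<'E'
import numpy as np, cv2
from workcell import arm
def cal(n):
    c=arm.calibration(n);K=np.array([[c['fx'],0,c['cx']],[0,c['fy'],c['cy']],[0,0,1.]])
    R=cv2.Rodrigues(np.array(c['rvec'],float))[0];return K,R,np.array(c['tvec'],float).ravel()
def ray(n,u,v,z,C=None):
    K,R,t=C or cal(n);o=-R.T@t;d=R.T@np.linalg.inv(K)@[u,v,1];return o+d*(z-o[2])/d[2]
def proj(n,P,C=None):
    K,R,t=C or cal(n);p=K@(R@np.asarray(P,float)+t);return p[:2]/p[2]
def snap(n,f,crop=None,s=1):
    im=arm.read_camera(n)[:,:,::-1]
    if crop: x0,y0,x1,y1=crop; im=im[y0:y1,x0:x1]
    cv2.imwrite('pics/'+f,cv2.resize(im,None,fx=s,fy=s,interpolation=cv2.INTER_CUBIC))
E
python3 - <<'E'
from h import *
s=arm.read_state();print(s)
a=arm.read_camera('scene');b=arm.read_camera('side')
cv2.imwrite('pics/a0.png',a[:,:,::-1]);cv2.imwrite('pics/b0.png',b[:,:,::-1])
cv2.imwrite('pics/a.png',cv2.resize(a[:,:,::-1],(800,600)));cv2.imwrite('pics/b.png',cv2.resize(b[:,:,::-1],(800,600)))
for n in('scene','side'):
    K,R,t=cal(n);print(n,-R.T@t,K[0,0],R[2])
E
```

```text
{'clock': 0.0, 'joint_positions': array([ 1.17997186e+00,  2.13340710e-01, -3.50322245e-02,  1.32349974e+00,
       -1.41676973e-06,  1.57076801e+00]), 'joint_velocities': array([-0.00141915,  0.00101948,  0.00078941, -0.00127949,  0.00077706,
       -0.00054972]), 'joint_torque': array([ 6.03942186e-03, -6.86161208e+01,  4.87118411e+01,  1.78029825e-02,
        5.07573043e-05,  2.12719357e-05]), 'tcp_pos': array([0.19035084, 0.46199411, 0.23083454]), 'orientation': array([ 0.58724773, -0.39361878,  0.58787961,  0.39319452]), 'wrist_force': array([-0.81544351, -0.94183808,  0.05693312]), 'moment': array([ 0.01589073, -0.02732256,  0.03934763]), 'width': 0.08502011227990833}
scene [0.8433443  0.55327621 1.17646414] 474.43612821574607 [-0.27275911 -0.43854869 -0.85631625]
side [ 0.11939469 -0.66215977  0.99694393] 405.1187210537219 [ 0.31699836  0.55107796 -0.7718971 ]
```

View pics/a.png

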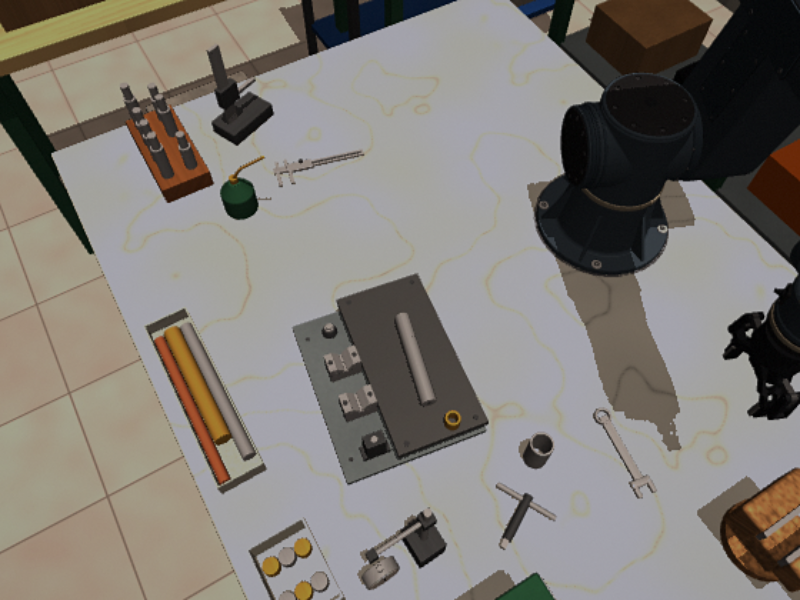

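View pics/b.png

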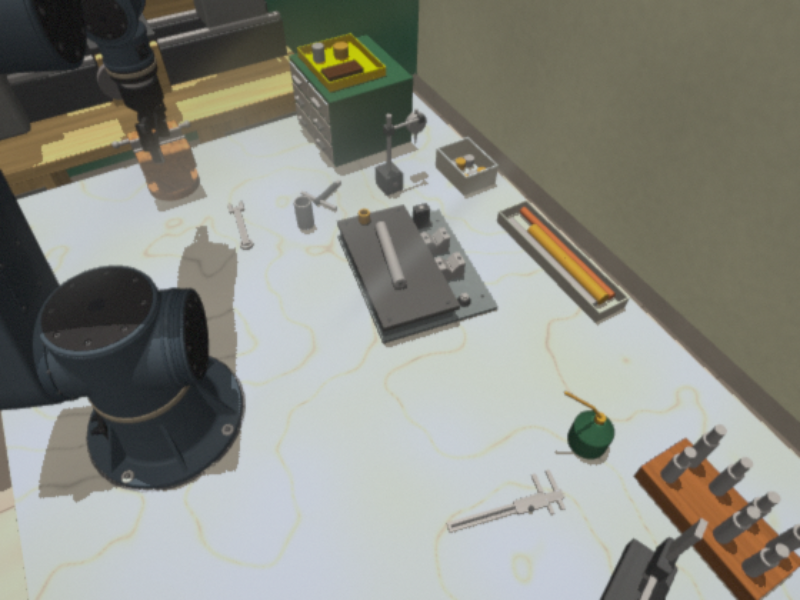

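Both views show the stand ahead of the robot. In the scene view the table spans about (338,298)–(487,425), the blank (405,316)–(428,402), the bush (453,419), the stop (374,443) and the jack (329,328). I'll enlarge the stand.

```bash
python3 - <<'E'
import cv2
i=cv2.imread('pics/a0.png')[180:350,195:350];cv2.imwrite('pics/a1.png',cv2.resize(i,None,fx=3.5,fy=3.5,interpolation=cv2.INTER_CUBIC))
E
```

```text
(no output)
```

View pics/a1.png

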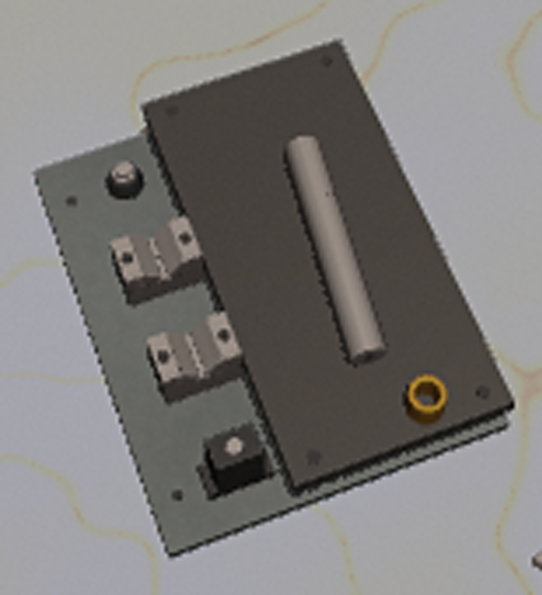

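```bash
cat >> h.py <<'E'
def S2W(p,xyz):
    c,s=np.cos(p[2]),np.sin(p[2]);x,y,z=xyz
    return np.array([p[0]+c*x-s*y,p[1]+s*x+c*y,z])
def W2S(p,P):
    c,s=np.cos(p[2]),np.sin(p[2]);x,y=P[0]-p[0],P[1]-p[1];return np.array([c*x+s*y,-s*x+c*y])
E
python3 - <<'E'
from h import *
from scipy.optimize import least_squares
f=lambda q:np.array([(q[0]+.5)/3.5-.5+195,(q[1]+.5)/3.5-.5+180])
C=cal('scene')
M=[((143,104),(-.03,-.165,.057)),((340,41),(-.198,-.165,.057)),((513,405),(-.198,.165,.057)),((294,491),(-.03,.165,.057)),((36,172),(.065,-.165,.012)),((170,553),(.065,.165,.012))]
r=least_squares(lambda p:np.concatenate([proj('scene',S2W(p,m),C)-f(q) for q,m in M]),[.5,.1,.0])
p=r.x;print(p,np.round(r.fun,1))
g=lambda q,z:ray('scene',*f(q),z,C)
for n,q,z in[('f_l',(287,146),.071),('f_r',(318,140),.071),('n_l',(350,358),.071),('n_r',(384,348),.071),('bush',(427,393),.083),('jack',(124,171),.034),('stop',(234,446),.070)]:
    P=g(q,z);print(n,P,W2S(p,P)*1000)
S=cal('side')
for xyz in[(-.198,-.165,.057),(-.03,-.165,.057),(-.198,.165,.057),(.065,-.165,.012)]:print('side800',proj('side',S2W(p,xyz),S)*800/560)
for uv in[(400,283),(383,226)]:
  P=ray('side',uv[0]*.7,uv[1]*.7,.071,S);print(P,W2S(p,P)*1000)
for n,uv in[('pipe',(538,441)),]:print(n,ray('scene',uv[0]*.7,uv[1]*.7,.075,C))
print('indic dial',ray('scene',380*.7,570*.7,.15,C))
E
```

```text
[ 0.65812804  0.07754966 -0.1656749 ] [-0.   0.2  0.4 -0.1  0.7 -0.   0.1 -0.7 -0.7 -0.5 -0.6  1. ]
f_l [0.52681742 0.01591478 0.071     ] [-119.34791198  -82.44642482]
f_r [0.50368648 0.02341195 0.071     ] [-143.3985485   -78.86661319]
n_l [0.57591115 0.18763434 0.071     ] [-99.24606144  95.01826784]
n_r [0.55104374 0.19349247 0.071     ] [-124.73908115   96.6950982 ]
bush [0.54631727 0.24096273 0.083     ] [-137.22952826  142.73588506]
jack [ 0.63737991 -0.04736839  0.034     ] [   0.13721068 -126.6293281 ]
stop [0.67861814 0.20176952 0.07      ] [ -0.27655881 125.8981335 ]
side800 [381.36310249 326.11800119]
side800 [458.00183524 303.83652183]
side800 [335.3143387  219.13844381]
side800 [496.31821838 305.04879308]
[0.51865751 0.01751071 0.071     ] [-127.65929162  -82.21806296]
[0.5698011  0.18522687 0.071     ] [-104.87541091   91.63610865]
pipe [0.44295479 0.34799899 0.075     ]
indic dial [0.77809766 0.40033681 0.15      ]
```

```bash
cat >> h.py <<'E'
from scipy.spatial.transform import Rotation as Ro
p0=(0.6581,0.0775,-0.1657)
def R_():
    s=arm.read_state();w,x,y,z=s['orientation'];return s,Ro.from_quat([x,y,z,w]).as_matrix()
def goto(sx,sy,z,jaw='y'):
    "shift in tool mm and turn deg so the jaw lies along stand y or x"
    s,R=R_();d=R.T@(S2W(p0,(sx/1e3,sy/1e3,z/1e3))-s['tcp_pos'])*1000
    c,sn=np.cos(p0[2]),np.sin(p0[2]);a=np.array([-sn,c,0] if jaw=='y' else [c,sn,0]);a=R.T@a
    t=np.degrees(np.arctan2(-a[1],a[2]));t=(t+90)%180-90
    print('stand now',np.round(W2S(p0,s['tcp_pos'])*1000,1),'z',round(s['tcp_pos'][2]*1000,1),'t',s['clock'],'F',np.round(s['wrist_force'],1),'w',round(s['width'],3))
    print('shift',np.round(d,1),'turn',round(t,1))
E
python3 -c "
from h import *
s,R=R_();print(np.round(R,3));goto(-166,0,120);goto(-166,0,64)"
```

```text
[[-0.    -0.925  0.381]
 [-0.001  0.381  0.925]
 [-1.    -0.    -0.001]]
stand now [-524.8  302.1] z 230.9 t 0.1 F [ 0.8  1.3 -0.4] w 0.086
shift [ 111.1 -417.2 -214.3] turn -12.9
stand now [-524.8  302.1] z 230.9 t 0.1 F [ 0.8  1.3 -0.4] w 0.086
shift [ 167.1 -417.2 -214.3] turn -12.9
```

Emit:
step_arm --motion '[[1, [0, -52, -27], -8], [1, [0, -104, -54], -12.9], [1, [0, -156, -81], -12.9], [1, [0, -208, -107], -12.9], [1, [0, -260, -134], -12.9]]'

```text
clock: 0.72
tcp_pos: [0.3807, 0.2377, 0.2312]
orientation: [0.54, -0.457, 0.54, 0.457]
wrist_force: [0.2, 0.5, 0.5]
width: 0.0852
```

```bash
python3 -c "
from h import *
goto(-168,0,90)"
```

```text
stand now [-300.1  112.2] z 231.2 t 0.725 F [0.2 0.5 0.5] w 0.085
shift [ 141.2 -132.1 -112.3] turn 0.0
```

Emit:
step_arm --motion '[[1, [20, -40, -34], 0], [1, [50, -80, -68], 0], [1, [95, -130, -110], 0], [1, [128, -130, -110], 0], [1, [128, -130, -110], 0]]'

```text
clock: 1.35
tcp_pos: [0.4881, 0.1082, 0.1008]
orientation: [0.538, -0.456, 0.542, 0.457]
wrist_force: [-0.2, -0.4, 0.2]
width: 0.0854
```

```bash
python3 -c "
from h import *
goto(-168,0,66)
a=arm.read_camera('side');b=arm.read_camera('wrist')
A=cv2.resize(a[100:260,200:380,::-1],None,fx=3,fy=3,interpolation=2)
i=cv2.resize(b[:,:,::-1],None,fx=.45,fy=.45)
o=np.zeros((480,800,3),np.uint8);o[:480,:540]=A;o[:189,540:792]=i;cv2.imwrite('pics/c.png',o)
s=arm.read_state();print(s['tcp_pos']);q=proj('side',s['tcp_pos']);print((q-[200,100])*3)"
```

```text
stand now [-172.8    2.2] z 100.8 t 1.35 F [-0.2 -0.4  0.2] w 0.085
shift [34.7 -5.  -2.1] turn -0.1
[0.4896537  0.10978324 0.10412174]
[170.27333025 223.33499934]
```

View pics/c.png

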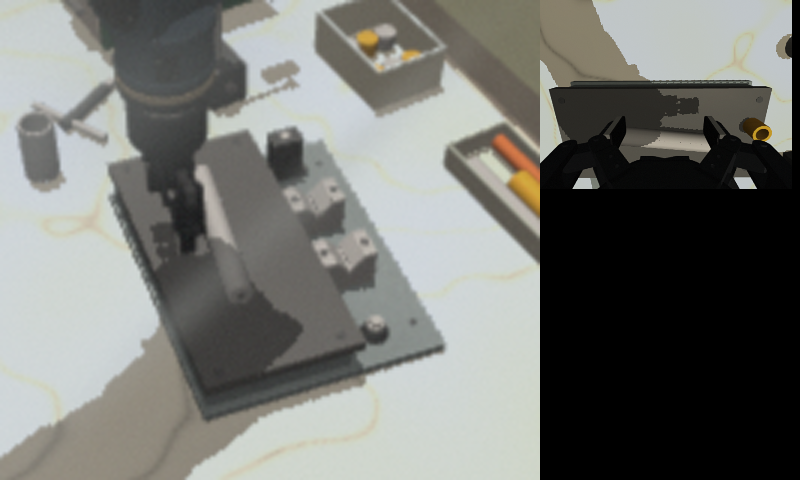

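The −y fingertip shows at about (187,253) in the side crop, behind the blank and clear of it, and the wrist view shows the bush well outside the +y finger. I'll check the tip height against the TCP.

```bash
python3 -c "
from h import *
s,R=R_();P=s['tcp_pos'];
for h in(0,.013):
  for w in(.0425,.057):
    for y in(-.011,.011):
      print(h,w,y,np.round((proj('side',P-R[:,2]*w+R[:,1]*y+[0,0,h])-[200,100])*3))
print(R[:,1]); goto(-168,0,66)"
```

```text
0 0.0425 -0.011 [194. 250.]
0 0.0425 0.011 [173. 255.]
0 0.057 -0.011 [199. 260.]
0 0.057 0.011 [178. 266.]
0.013 0.0425 -0.011 [194. 241.]
0.013 0.0425 0.011 [173. 246.]
0.013 0.057 -0.011 [199. 251.]
0.013 0.057 0.011 [177. 257.]
[-9.86317970e-01  1.64853703e-01  3.44665685e-04]
stand now [-171.5    4.1] z 104.1 t 1.45 F [-0.4  0.7  0.7] w 0.085
shift [38.1 -3.5 -4.1] turn 0.0
```

Emit:
step_arm --motion '[[1, [15, -1, -4], 0], [1, [30, -1, -4], 0], [1, [40, -1, -4], 0], [1, [43, -1, -4], 0], [1, [43, -1, -4], 0]]'

```text
clock: 2.08
tcp_pos: [0.4902, 0.1054, 0.0602]
orientation: [0.54, -0.457, 0.54, 0.457]
wrist_force: [-0.6, 0.4, 1.5]
width: 0.0853
```

Emit:
step_arm --motion '[[1, [2, 0, 0], 0], [1, [4, 0, 0], 0], [1, [5, 0, 0], 0], [1, [6, 0, 0], 0], [1, [6, 0, 0], 0]]'

```text
clock: 2.7
tcp_pos: [0.4902, 0.1053, 0.0542]
orientation: [0.54, -0.457, 0.54, 0.457]
wrist_force: [0.3, -0.2, -1.0]
width: 0.0854
```

```bash
python3 -c "
from h import *
goto(-130,0,53)
a=arm.read_camera('side')
cv2.imwrite('pics/d.png',cv2.resize(a[120:240,210:340,::-1],None,fx=5,fy=5,interpolation=2))
s,R=R_();P=s['tcp_pos']
for h in(0,.013):
  for w in(.0425,.057):
    for y in(-.011,.011):
      print(h,w,y,np.round((proj('side',P-R[:,2]*w+R[:,1]*y+[0,0,h])-[210,120])*5))"
```

```text
stand now [-170.2   -0.3] z 54.2 t 2.7 F [ 0.3 -0.2 -1. ] w 0.085
shift [  1.2 -40.2   0.3] turn 0.0
0 0.0425 -0.011 [279. 375.]
0 0.0425 0.011 [245. 385.]
0 0.057 -0.011 [287. 392.]
0 0.057 0.011 [253. 402.]
0.013 0.0425 -0.011 [279. 362.]
0.013 0.0425 0.011 [245. 371.]
0.013 0.057 -0.011 [287. 378.]
0.013 0.057 0.011 [252. 388.]
```

View pics/d.png

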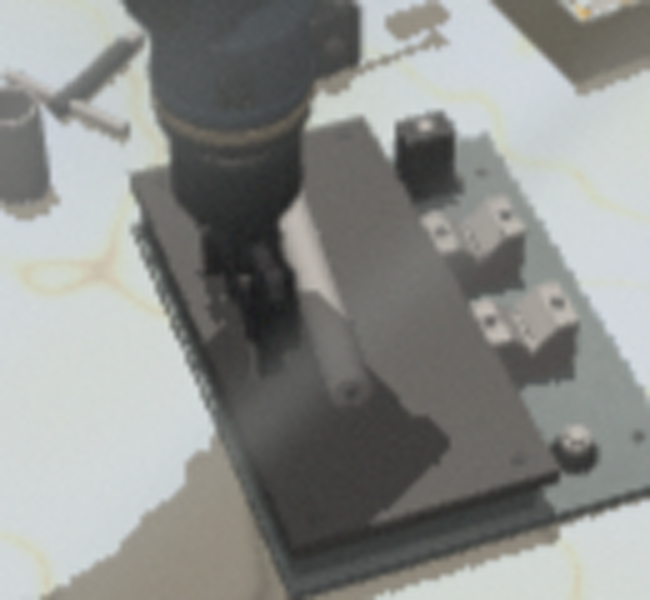

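Emit:
step_arm --motion '[[1, [3, -4, 0], 0], [1, [3, -8, 0], 0], [1, [3, -12, 0], 0], [1, [3, -16, 0], 0], [1, [3, -20, 0], 0]]'

```text
clock: 3.38
tcp_pos: [0.5102, 0.102, 0.0513]
orientation: [0.54, -0.457, 0.54, 0.457]
wrist_force: [-3.2, 0.8, 1.4]
width: 0.0855
```

Emit:
step_arm --motion '[[1, [0, -4, 0], 0], [1, [0, -8, 0], 0], [1, [0, -12, 0], 0], [1, [0, -16, 0], 0], [1, [0, -20, 0], 0]]'

```text
clock: 4.0
tcp_pos: [0.5299, 0.0987, 0.0513]
orientation: [0.54, -0.457, 0.54, 0.457]
wrist_force: [-0.2, 0.1, 1.0]
width: 0.085
```

```bash
python3 -c "
from h import *
goto(-41,0,51)
a=arm.read_camera('scene')
cv2.imwrite('pics/e.png',cv2.resize(a[180:350,195:350,::-1],None,fx=3.5,fy=3.5,interpolation=2))"
```

```text
stand now [-129.9   -0.2] z 51.3 t 4.0 F [-0.2  0.1  1. ] w 0.085
shift [  0.3 -88.9   0.2] turn 0.0
```

View pics/e.png

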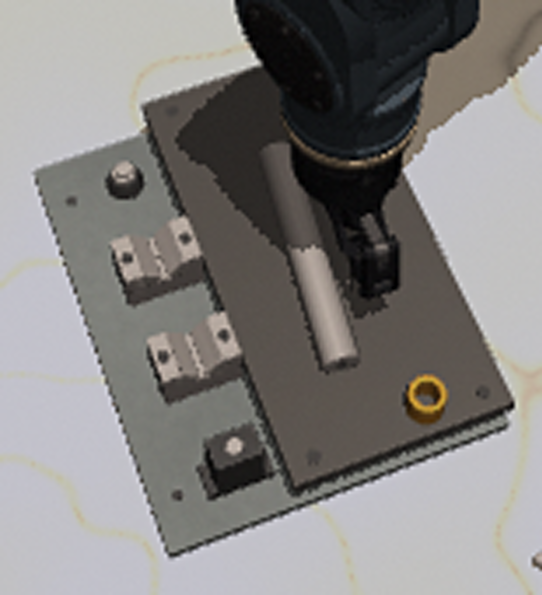

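```bash
python3 -c "
from h import *
f=lambda q:((q[0]+.5)/3.5-.5+195,(q[1]+.5)/3.5-.5+180)
for q in[(262,155),(290,143),(322,367),(357,357)]:print(W2S(p0,ray('scene',*f(q),.071))*1000)"
```

```text
[-98.74059372 -81.8703165 ]
[-122.411096    -84.03279674]
[-78.15836131  94.23382254]
[-104.15871723   96.15756446]
```

Emit:
step_arm --motion '[[1, [0, -5, 0], 0], [1, [0, -10, 0], 0], [1, [0, -15, 0], 0], [1, [0, -20, 0], 0], [1, [0, -25, 0], 0]]'

```text
clock: 4.68
tcp_pos: [0.5547, 0.0945, 0.0513]
orientation: [0.54, -0.457, 0.54, 0.457]
wrist_force: [-0.8, 0.2, 0.8]
width: 0.0853
```

Emit:
step_arm --motion '[[1, [0, -5, 0], 0], [1, [0, -10, 0], 0], [1, [0, -15, 0], 0], [1, [0, -20, 0], 0], [1, [0, -25, 0], 0]]'

```text
clock: 5.3
tcp_pos: [0.5793, 0.0904, 0.0513]
orientation: [0.54, -0.457, 0.54, 0.457]
wrist_force: [-0.6, -0.1, 1.2]
width: 0.0855
```

Emit:
step_arm --motion '[[1, [0, -4, 0], 0], [1, [0, -8, 0], 0], [1, [0, -12, 0], 0], [1, [0, -16, 0], 0], [1, [0, -20, 0], 0]]'

```text
clock: 5.92
tcp_pos: [0.599, 0.0871, 0.0513]
orientation: [0.54, -0.457, 0.54, 0.457]
wrist_force: [-0.1, -0.2, 0.4]
width: 0.0851
```

```bash
python3 -c "
from h import *
goto(-41,0,51)
a=arm.read_camera('scene')
cv2.imwrite('pics/f.png',cv2.resize(a[180:350,195:350,::-1],None,fx=3.5,fy=3.5,interpolation=2))"
```

```text
stand now [-59.9  -0.3] z 51.3 t 5.925 F [-0.1 -0.2  0.4] w 0.085
shift [  0.3 -18.9   0.3] turn 0.0
```

View pics/f.png

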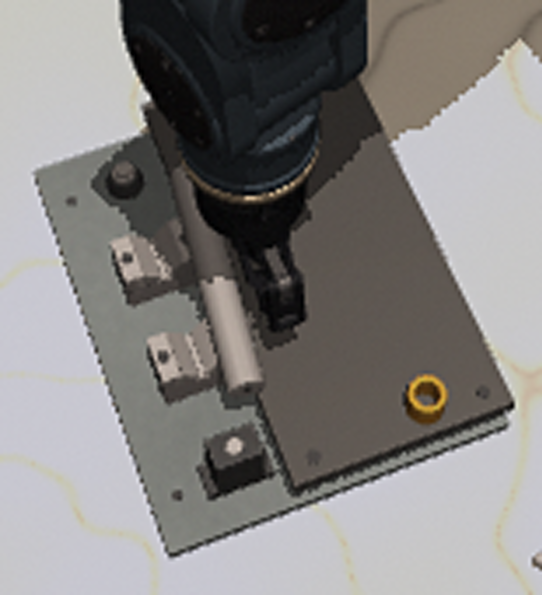

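The blank lies just short of the Vs, left edge (172,178)–(227,393), still skewed by about 0.1 rad and touching nothing else. Continuing slowly.

Emit:
step_arm --motion '[[1, [0, -2.5, 0], 0], [1, [0, -5, 0], 0], [1, [0, -7.5, 0], 0], [1, [0, -10, 0], 0], [1, [0, -12, 0], 0]]'

```text
clock: 6.6
tcp_pos: [0.6108, 0.0852, 0.0513]
orientation: [0.54, -0.457, 0.54, 0.457]
wrist_force: [-1.1, -0.0, 0.2]
width: 0.0854
```

Emit:
step_arm --motion '[[1, [0, -2, 0], 0], [1, [0, -4, 0], 0], [1, [0, -6, 0], 0], [1, [0, -8, 0], 0], [1, [0, -8, 0], 0]]'

```text
clock: 7.22
tcp_pos: [0.6185, 0.0838, 0.0513]
orientation: [0.54, -0.457, 0.54, 0.457]
wrist_force: [-0.2, 0.6, -0.7]
width: 0.0857
```

```bash
python3 -c "
from h import *
goto(-41,0,51)
a=arm.read_camera('scene');b=arm.read_camera('side')
o=np.zeros((540,800,3),np.uint8)
o[:510,:420]=cv2.resize(a[195:365,190:330,::-1],None,fx=3,fy=3,interpolation=2)
o[:420,420:800]=cv2.resize(b[130:235,255:350,::-1],None,fx=4,fy=4,interpolation=2)
cv2.imwrite('pics/g.png',o)"
```

```text
stand now [-40.1  -0.3] z 51.3 t 7.225 F [-0.2  0.6 -0.7] w 0.086
shift [0.3 0.9 0.3] turn -0.0
```

View pics/g.png

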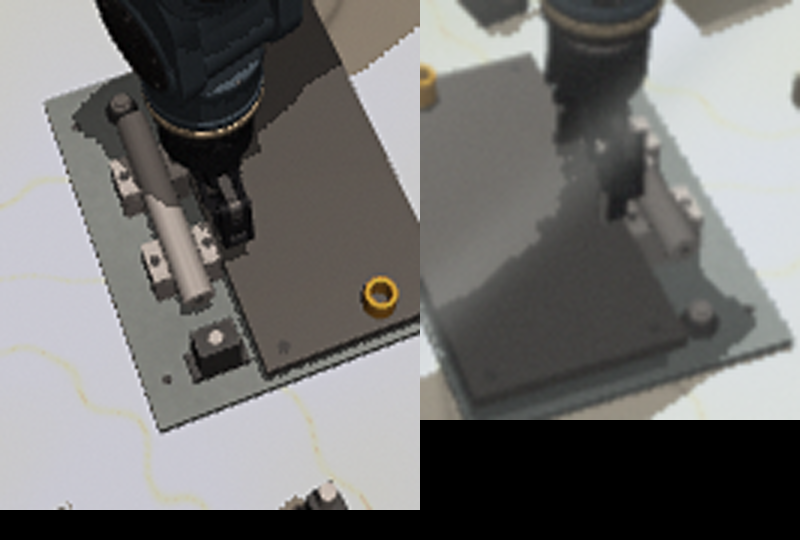

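The blank now lies in the trough of both V-blocks, with ends at about (197,293) and (125,110) in the left crop. I'll check that against seated coordinates.

```bash
python3 -c "
from h import *
f=lambda q:((q[0]+.5)/3-.5+190,(q[1]+.5)/3-.5+195)
for q in[(113,113),(137,106),(182,306),(213,294)]:print(W2S(p0,ray('scene',*f(q),.061))*1000)
goto(-60,0,51);goto(-60,0,130);goto(0,-120,130,'x');goto(0,-120,130,'y')"
```

```text
[  13.0071799  -103.34398206]
[  -9.0483299  -102.41926949]
[15.44229908 88.01527905]
[-11.85674357  87.41544009]
stand now [-40.2  -0.3] z 51.3 t 7.325 F [ 0.1 -0.2  0.2] w 0.085
shift [ 0.3 19.8  0.3] turn 0.0
stand now [-40.2  -0.3] z 51.3 t 7.325 F [ 0.1 -0.2  0.2] w 0.085
shift [-78.7  19.8   0.3] turn 0.0
stand now [-40.2  -0.3] z 51.3 t 7.325 F [ 0.1 -0.2  0.2] w 0.085
shift [ -78.7  -40.2 -119.7] turn -90.0
stand now [-40.2  -0.3] z 51.3 t 7.325 F [ 0.1 -0.2  0.2] w 0.085
shift [ -78.7  -40.2 -119.7] turn 0.0
```

Emit:
step_arm --motion '[[1, [0, 10, 0], 0], [1, [-25, 18, 0], 0], [1, [-60, 18, 0], 0], [-1, [-85, 18, 0], 0], [-1, [-85, 18, 0], 0]]' --newtons 20

```text
clock: 7.95
tcp_pos: [0.6012, 0.0871, 0.1383]
orientation: [0.541, -0.458, 0.539, 0.456]
wrist_force: [-0.1, -0.9, -0.9]
width: 0.0515
```

```bash
python3 -c "
from h import *
print(arm.read_state()['joint_positions']);goto(0,-126,130,'x')"
```

```text
[1.43885328e-01 4.61942409e-01 8.00375043e-02 1.18563421e+00
 2.80404412e-05 3.09403254e-01]
stand now [-57.7   0.1] z 138.3 t 7.95 F [-0.1 -0.9 -0.9] w 0.051
shift [   8.4  -57.6 -126.1] turn -90.0
```

Emit:
step_arm --motion '[[-1, [0, -12, -26], -10], [-1, [0, -24, -52], -20], [-1, [0, -36, -78], -30], [-1, [0, -48, -104], -40], [-1, [0, -58, -126], -50]]'

```text
clock: 8.57
tcp_pos: [0.6365, -0.0479, 0.1352]
orientation: [0.294, -0.643, 0.294, 0.643]
wrist_force: [-1.1, -1.0, -0.3]
width: -0.0002
```

Emit:
step_arm --motion '[[-1, [0, 0, 0], -10], [-1, [0, 0, 0], -20], [-1, [0, 0, 0], -30], [-1, [0, 0, 0], -40], [-1, [0, 0, 0], -40]]'

```text
clock: 9.2
tcp_pos: [0.6364, -0.0468, 0.1355]
orientation: [0.059, -0.704, 0.059, 0.705]
wrist_force: [-0.7, -0.2, -0.1]
width: -0.0001
```

```bash
python3 -c "
from h import *
goto(1,-126,59,'x')
a=arm.read_camera('scene');b=arm.read_camera('wrist')
o=np.zeros((540,800,3),np.uint8)
o[:510,:420]=cv2.resize(a[195:365,190:330,::-1],None,fx=3,fy=3,interpolation=2)
o[:285,420:800]=cv2.resize(b[:,:,::-1],(380,285),interpolation=3)
cv2.imwrite('pics/i.png',o)"
```

```text
stand now [  -0.9 -126.2] z 135.5 t 9.2 F [-0.7 -0.2 -0.1] w -0.0
shift [76.5 -0.2 -1.9] turn -0.0
```

View pics/i.png

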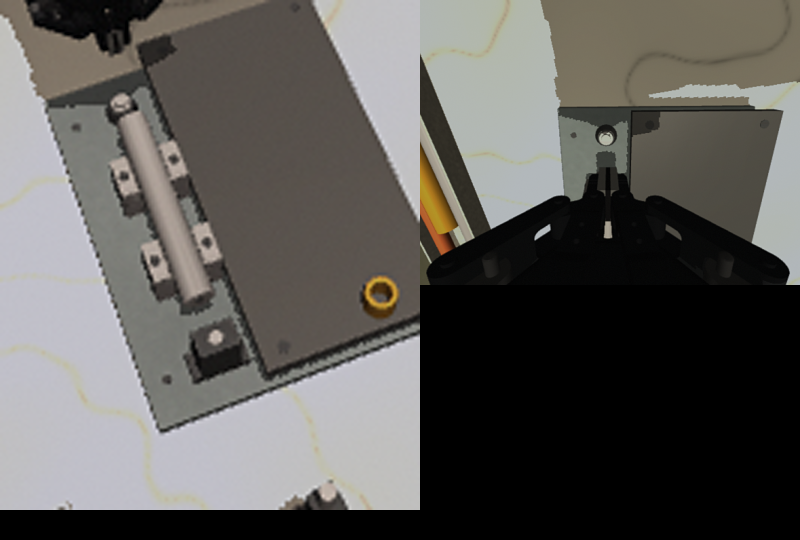

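The blank sits in both Vs with its ends clear: the free end is at about (128,112), the jack at (122,103), and the shut fingertips are above and beyond the jack. Estimating the end position next.

```bash
python3 -c "
from h import *
f=lambda q:((q[0]+.5)/3-.5+190,(q[1]+.5)/3-.5+195)
print(W2S(p0,ray('scene',*f((129,112)),.073))*1000, W2S(p0,ray('scene',*f((197,291)),.075))*1000)
for y in(-100,-95,-90,-85,80,85,90,95):print(y,(proj('scene',S2W(p0,(0,y/1e3,.075)))+.5-[190,195])*3, (proj('scene',S2W(p0,(0,y/1e3,.047)))+.5-[190,195])*3)"
```

```text
[  0.60106354 -92.77756041] [ 0.89294872 85.46777798]
-100 [127.39157586 104.43034754] [129.90473055 119.35686272]
-95 [129.17696278 109.11583934] [131.6611745 123.9820395]
-90 [130.96919575 113.81929763] [133.4242263  128.62461648]
-85 [132.76831423 118.54082595] [135.19392331 133.28469205]
80 [196.27927453 285.21622907] [197.58409231 297.57434166]
85 [198.33832927 290.61992282] [199.6041392  302.89365401]
90 [200.4058648  296.04587317] [201.63233763 308.2344315 ]
95 [202.48193361 301.49421791] [203.66873705 313.59680433]
```

Emit:
step_arm --motion '[[-1, [25, 0, -2], 0], [-1, [50, 0, -2], 0], [-1, [68, 0, -2], 0], [-1, [76, 0, -2], 0], [-1, [76, 0, -2], 0]]'

```text
clock: 9.93
tcp_pos: [0.6388, -0.0473, 0.0601]
orientation: [0.059, -0.704, 0.059, 0.705]
wrist_force: [0.3, 0.2, 1.0]
width: 0.0002
```

```bash
python3 -c "
from h import *
goto(0,-76,59,'x')"
```

```text
stand now [   1.6 -126.3] z 60.1 t 9.925 F [0.3 0.2 1. ] w 0.0
shift [  1.1 -50.3   1.6] turn -0.1
```

Emit:
step_arm --motion '[[-1, [1, -4, 1], 0], [-1, [1, -8, 1], 0], [-1, [1, -12, 1], 0], [-1, [1, -15, 1], 0], [-1, [1, -17, 1], 0]]'

```text
clock: 10.55
tcp_pos: [0.641, -0.0301, 0.0594]
orientation: [-0.058, 0.705, -0.058, -0.705]
wrist_force: [-0.5, 0.1, 0.3]
width: 0.0004
```

Emit:
step_arm --motion '[[-1, [0, -2, 0], 0], [-1, [0, -4, 0], 0], [-1, [0, -6, 0], 0], [-1, [0, -8, 0], 0], [-1, [0, -10, 0], 0]]'

```text
clock: 11.18
tcp_pos: [0.6424, -0.0214, 0.0593]
orientation: [0.058, -0.705, 0.059, 0.705]
wrist_force: [-0.8, -6.1, 0.5]
width: -0.0001
```

Emit:
step_arm --motion '[[-1, [0, -2, 0], 0], [-1, [0, -4, 0], 0], [-1, [0, -6, 0], 0], [-1, [0, -8, 0], 0], [-1, [0, -10, 0], 0]]'

```text
clock: 11.8
tcp_pos: [0.644, -0.0116, 0.0593]
orientation: [0.058, -0.705, 0.059, 0.705]
wrist_force: [-2.4, -7.2, 1.7]
width: 0.0002
```

```bash
python3 -c "
from h import *
goto(0,-76,59,'x')
a=arm.read_camera('scene');b=arm.read_camera('side')
o=np.zeros((520,800,3),np.uint8)
o[:510,:420]=cv2.resize(a[195:365,190:330,::-1],None,fx=3,fy=3,interpolation=2)
o[:420,420:800]=cv2.resize(b[130:235,255:350,::-1],None,fx=4,fy=4,interpolation=2)
cv2.imwrite('pics/j.png',o)"
```

```text
stand now [  0.8 -90.2] z 59.3 t 11.8 F [-2.4 -7.2  1.7] w 0.0
shift [  0.3 -14.2   0.8] turn -0.0
```

View pics/j.png

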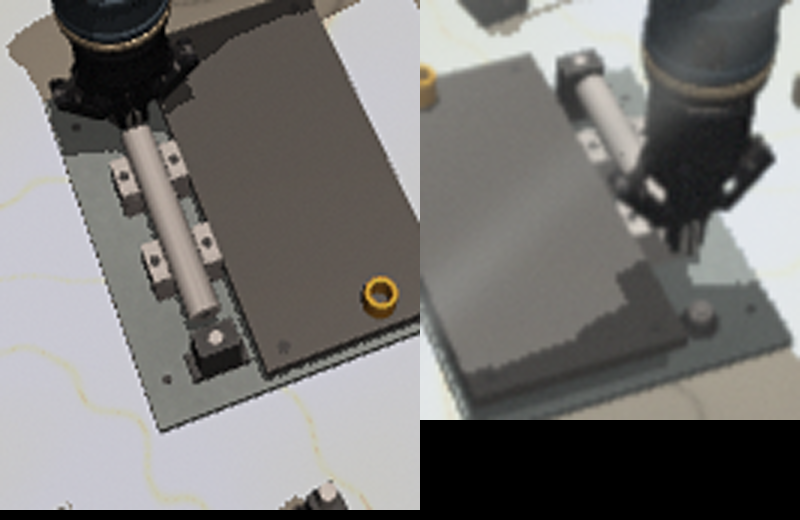

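The fingers push the blank endwise at about 7 N; its end, at (205,310), is still about 14 mm short of the stop and the jack is untouched.

Emit:
step_arm --motion '[[-1, [0, -2, 0], 0], [-1, [0, -4, 0], 0], [-1, [0, -6, 0], 0], [-1, [0, -8, 0], 0], [-1, [0, -9, 0], 0]]'

```text
clock: 12.52
tcp_pos: [0.6454, -0.0027, 0.0593]
orientation: [0.058, -0.705, 0.059, 0.705]
wrist_force: [-3.3, -7.7, 1.1]
width: 0.0
```

Emit:
step_arm --motion '[[-1, [0, -0.6, 0], 0], [-1, [0, -1.2, 0], 0], [-1, [0, -1.8, 0], 0]]'

```text
clock: 12.9
tcp_pos: [0.6457, -0.001, 0.0593]
orientation: [0.058, -0.705, 0.059, 0.705]
wrist_force: [-2.6, -7.7, 1.8]
width: 0.0003
```

Emit:
step_arm --motion '[[-1, [0, -0.6, 0], 0], [-1, [0, -1.2, 0], 0]]'

```text
clock: 13.15
tcp_pos: [0.646, 0.0002, 0.0593]
orientation: [0.058, -0.705, 0.059, 0.705]
wrist_force: [-2.9, -7.2, 1.4]
width: -0.0001
```

Emit:
step_arm --motion '[[-1, [0, -0.4, 0], 0], [-1, [0, -0.8, 0], 0]]'

```text
clock: 13.4
tcp_pos: [0.6459, 0.0002, 0.0593]
orientation: [0.058, -0.704, 0.06, 0.705]
wrist_force: [-3.8, -14.3, 3.8]
width: 0.0002
```

Emit:
step_arm --motion '[[-1, [0, -0.4, 0], 0], [-1, [0, -0.8, 0], 0]]'

```text
clock: 13.65
tcp_pos: [0.646, 0.0002, 0.0594]
orientation: [0.058, -0.704, 0.061, 0.705]
wrist_force: [-4.5, -19.8, 4.4]
width: 0.0
```

Emit:
step_arm --motion '[[-1, [0, -0.4, 0], 0], [-1, [0, -0.8, 0], 0]]'

```text
clock: 13.9
tcp_pos: [0.6459, 0.0003, 0.0593]
orientation: [0.057, -0.704, 0.061, 0.705]
wrist_force: [-6.0, -25.0, 6.1]
width: 0.0001
```

Contact with the stop: the force rises while the TCP stands still. Retreating.

Emit:
step_arm --motion '[[-1, [0, 2, 0], 0], [-1, [0, 6, 0], 0], [-1, [0, 14, 0], 0], [-1, [0, 30, 0], 0], [-1, [0, 46, 0], 0]]'

```text
clock: 14.52
tcp_pos: [0.6387, -0.0431, 0.0593]
orientation: [0.059, -0.705, 0.059, 0.705]
wrist_force: [0.2, -0.3, -0.3]
width: 0.0001
```

Emit:
step_arm --motion '[[-1, [-20, 0, 0], 0], [-1, [-60, 0, 0], 0], [-1, [-100, 20, 0], 0], [-1, [-130, 50, 0], 0], [-1, [-130, 50, 0], 0]]'

```text
clock: 15.15
tcp_pos: [0.6314, -0.0939, 0.1918]
orientation: [-0.059, 0.706, -0.06, -0.703]
wrist_force: [1.3, -0.5, 0.0]
width: 0.0002
```

```bash
python3 -c "
from h import *
goto(0,-76,59,'x')
for y in(-70,-65,-60,110,115):print(y,(proj('scene',S2W(p0,(0,y/1e3,.075)))+.5-[190,195])*3)
a=arm.read_camera('scene');b=arm.read_camera('side')
o=np.zeros((520,800,3),np.uint8)
o[:510,:420]=cv2.resize(a[195:365,190:330,::-1],None,fx=3,fy=3,interpolation=2)
o[:420,420:800]=cv2.resize(b[130:235,255:350,::-1],None,fx=4,fy=4,interpolation=2)
cv2.imwrite('pics/k.png',o)"
```

```text
stand now [   2.  -173.5] z 191.8 t 15.15 F [ 1.3 -0.5  0. ] w 0.0
shift [132.8 -97.5   2.8] turn -0.1
-70 [138.2073818  132.81487843]
-65 [140.03444295 137.60973828]
-60 [141.86859148 142.42319795]
110 [208.76187136 317.97501352]
115 [210.87260712 323.51433668]
```

View pics/k.png

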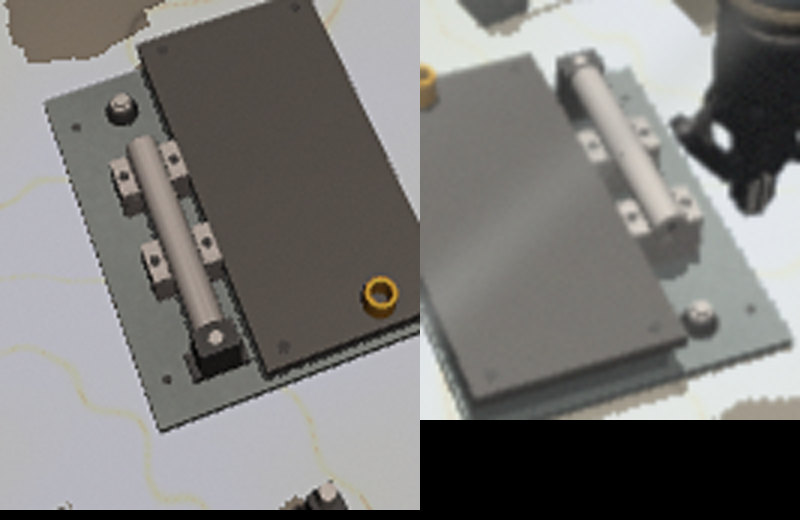

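The blank is seated in both Vs with its end (about (208,323)) against the stop and its free end at (140,137), which matches the predicted −65 mm. The jack and bush are where they were, and the arm is clear.

```bash
python3 -c "
from workcell import arm
print(arm.job_done())"
```

```text
the job is handed in; nothing more can be done
None
```

The blank is lying in both V-blocks with its end against the stop, and the job is handed in. No verdict came back, so the checks below are my own.

- **Rolling:** I pushed it from behind with the two open fingertips at about 40 mm/s, with wrist force no more than about 3 N. It travelled about 100 mm, roughly one full turn, before it dropped into the Vs. I did not measure the turn angle itself.
- **Endwise push:** I pushed the free end with the shut fingertips, at 7–8 N while it slid. The wrist force was about 26 N against the stop when I backed off; the limit at the stop is 40 N.
- **Last picture:** The blank lies parallel in both Vs. Its free end is within about 1 mm of the −65 mm predicted for contact with the stop. The jack and bush have not moved, and the robot touches nothing. The bench items were not in the close-up; the arm never went near them.
- **Did not go as planned:** The blank's skew of about 0.1 rad did not straighten while it rolled on the table. The Vs straightened it when it dropped in.
- **Disagreement:** A rough silhouette reading just after the drop gave the blank's length as 190 mm instead of 180 mm. A clearer view gave about 178 mm.

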